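Cheese knives from the slanted rest into the caddy

TASK

Take the two cheese knives from the slanted wooden rest and stand them in the stoneware caddy, blade down: the broad-bladed knife in the wide sleeve and the slim-bladed knife in the narrow sleeve, each fully down on the sleeve's floor. Do not let go of a knife before its blade is inside the sleeve, and leave the wine bottle, the wine glass and the pepper mill where they stand.

Things in the scene. Friction and masses are not known exactly. Their poses are not given: they have to be found in the camera images.
- broad_knife: Broad cheese knife, 175 mm long: steel blade 46 wide, 5 thick, 72 mm long; dark wooden handle 22 (y) x 18 (x) x 103 mm. Origin: middle of the blade's lower end face; z up to the handle's end, y across the blade's width, x through its thickness. Starts leaning in the rest, blade end on the ledge, handle's upper 55 mm clear above the board; on either side of the rest.
- slim_knife: Slim cheese knife, 175 mm long: steel blade 18 wide, 5 thick, 72 mm long; the same handle, 22 (y) x 18 (x) x 103 mm. Origin: middle of the blade's lower end face; z up to the handle's end, y across the blade's width, x through its thickness. Starts leaning in the rest, blade end on the ledge, handle's upper 55 mm clear above the board; on either side of the rest.
- rest: Fixed wooden rest, foot 135 x 165 x 12 mm: a board leaning 28 degrees from vertical (top towards the rest's -x), ledge and lip at its foot, board's top edge 129 mm above the worktop. The knives lie against it side by side, 80 mm apart (y). Origin: centre of its underside; x to its open front, y along the ledge, z up.
- wide_sleeve: Wide white stoneware sleeve of the caddy, open at the top, inside 60 mm (x) by 30 mm (y). Height 98 mm, walls 6 mm, inner floor 18 mm and rim 110 mm above the worktop, fixed on a wooden foot. Origin: centre of its underside; x: the way the blade's width must lie, y across it, z up. The sleeves stand 90 mm apart (y), either on either side.
- narrow_sleeve: Narrow white stoneware sleeve of the caddy, open at the top, inside 32 mm (x) by 30 mm (y). Height 98 mm, walls 6 mm, inner floor 18 mm and rim 110 mm above the worktop, fixed on a wooden foot. Origin: centre of its underside; x: the way the blade's width must lie, y across it, z up. The sleeves stand 90 mm apart (y), either on either side.
- wine_bottle: Full wine bottle standing upright, 74 mm across, 300 mm high; origin: centre of its underside. Bystander.
- wine_glass: Empty stemmed wine glass, 78 mm across, 200 mm high; origin: centre of its foot's underside. Bystander.
- pepper_mill: Wooden pepper mill, 58 mm across, 195 mm high; origin: centre of its underside. Bystander.
Not all that is in view belongs to the job. Leave any blue or yellow look-alike of the slim_knife alone.

How it is judged:
At the end, for the whole second after the job is handed in: The broad knife stands blade-down in the wide sleeve and the slim knife blade-down in the narrow sleeve: the blade end inside the sleeve and within 16 mm of its inner floor, the knife within 22 degrees of upright (0.38 rad) and at rest (x of broad_knife in the frame of wide_sleeve between -0.03 and 0.03 m and y of broad_knife in the frame of wide_sleeve between -0.015 and 0.015 m and z of broad_knife in the frame of wide_sleeve between -0.002 and 0.022 m and angle between each of broad_knife, slim_knife's own z axis and vertical below 0.38 rad and linear speed of each of broad_knife, slim_knife below 0.03 m/s and x of slim_knife in the frame of narrow_sleeve between -0.016 and 0.016 m and y of slim_knife in the frame of narrow_sleeve between -0.015 and 0.015 m and z of slim_knife in the frame of narrow_sleeve between -0.002 and 0.022 m); the robot touches nothing.
It fails at once if the broad knife let go in mid-air, before its blade is inside a sleeve (distance of broad_knife from where it was at the start of the episode above 0.06 m and contact force between the fingers and broad_knife below 0.02 N and height (world z) of broad_knife above 0.11 m).
It fails at once if the slim knife let go in mid-air, before its blade is inside a sleeve (distance of slim_knife from where it was at the start of the episode above 0.06 m and contact force between the fingers and slim_knife below 0.02 N and height (world z) of slim_knife above 0.11 m).
It fails at once if a bystander moved more than 25 mm or tipped (distance of any of wine_bottle, wine_glass, pepper_mill from where it was at the start of the episode above 0.025 m or angle between any of wine_bottle, wine_glass, pepper_mill's own z axis and vertical above 0.3 rad).
It also fails if it takes over 61 s, if anything falls off the work surface, if the arm or the gripper's body presses on something with over 40 N, if the wrist force passes 120 N, or if a joint passes its speed limit or range.

ROBOT

A 6-joint arm with a two-finger parallel gripper is mounted at the origin on the work surface. World frame = base frame: x ahead of the robot, y to its left, z up, the work surface at z = 0. Lengths are in m, angles in rad, forces in N, time in s.
With the tool pointing down it reaches from about 0.375 to 0.975 m from the base axis. Payload 3.8 kg.
Tool frame: the origin (TCP) lies at the centre of the arm's flange, where the gripper is bolted on; the fingertips stand 173 mm ahead of it and the grasp point (between the pads) lies 155 mm ahead of it (bot.tip_reach is the distance from the TCP to the fingertips, in m); z points along the fingers, y is the line along which they close (so a half turn about z gives the same grasp; the last joint's range is limited). The gripper opens to 85 mm and grips with 20 to 120 N. Pads are 22 mm wide; open, the fingers measure 114 mm over their backs; the gripper's body (76 mm by 85 mm) begins 54 mm behind the grasp point. The pads swing forward as they close: fully open they stand 13 mm farther back than shut.
Start: joints at [1.194, 0.264, 1.604, -0, 1.274, -0.037], TCP at [0.225, 0.636, 0.405] pointing down, gripper open.
Joint ranges: [-2.63, 2.63], [-0.94, 2.18], [0.31, 2.57], [-1.31, 4.45], [0, 2.66], [-2.55, 2.55]. Speed limits (rad/s): [2.57, 2.57, 3.14, 3.14, 3.14, 3.14].

INTERFACE

Orientations are given as a rotation vector (axis times angle).
In Python, from workcell import bot gives the robot as it stands.
- The arm moves only by the tool drive_tool, never from a script. Its arguments are lists of equal length, an entry for each row: "claw": the finger opening in mm, from 0 to 85.4; "slide": the shift along the world's x, y, z each as a share of 0.5 m, from -1 to 1, a list of three; "yaw": the turn about the world's z as a share of 180 degrees, from -1 to 1. A call has 1 to 8 rows; each row is the pose to reach, as a shift and turn from the pose commanded when the call began, turning the shorter way round; what a row does not reach only later rows make up. A row lasts 1/12 s, in which the tool goes at most 41.7 mm and 7.16 degrees, less where a joint would pass 70% of its speed; a pose out of reach is approached as far as the arm can. A call with a number of a shift or a turn outside -1 to 1 is refused whole. A call with a gripper value outside its range is refused whole. The fingers move at their own pace and stop on an object; "newtons" is the grip in N (left out, the last holds). Time passes only in rows, so rows that repeat a pose let the fingers close. It gives the time, the measured TCP pose, the force, the opening and the grip force at its end, in the units of the state.
- bot.read_state(): the state, without advancing time (a new reading comes with each control period).
- bot.read_camera(name): name is "scene" or "top"; returns a dict with "color" (480x640x3 uint8, red, green, blue), "depth" (480x640 float32, m along the optical axis (not along the pixel's ray), 0 where there is no reading), "mtx" (3x3 intrinsics, pixels), "eye" and "rotation" of the camera in the world. Camera axes: x right, y up, looking along -z (the intrinsics and any distortion apply to the point x, -y, -z); pixel columns grow to the right and rows downward; lengths in m; the calibration is good to about 2 mm. A picture is of the moment at which its call begins.
- bot.finish_job(): hands the job in; it is judged then, once.
The state is a dict: "time": time; "q": joint angles; "joint_vel": joint speeds; "joint_torque": joint torques, N m; "tool_pos": TCP position; "tcp_rot": TCP orientation; "wrist_force": force on the tool from outside, world axes, zero at the start; "torque": the same for the moment, N m; "width": opening from 0.0 (shut) to 1.0 (fully open); "grip_force": force on a finger pad.
Only numpy, scipy, OpenCV 4.12 (cv2) and the standard library are available. Lean on these libraries where they do the work, as an engineer would, in place of code of your own. Each camera call takes 0.05 s, during which the arm holds its last target. There are 200 camera calls.

## Working session

There is one attempt and no reset: what is moved stays moved. The work goes in short steps, Python scripts to look and compute and a tool call to move; the robot and the scene stay as the last step left them, time stands still between calls to the robot, and variables do not carry over. Pictures are saved under pics/ and viewed, at most 13 in all, crops included, and the job is handed in when it is done.

Besides the shell and the picture viewer there is one more tool, called after "Request:" in YAML: its name, and indented under it one key for each argument. drive_tool: Moves the arm, as the interface text tells. Shift numbers are shares of 0.5 m and turn numbers shares of 180 degrees, none past 1 either way. Its arguments: {"type":"object","properties":{"claw":{"type":"array","items":{"type":"number"}},"slide":{"type":"array","items":{"type":"array","items":{"type":"number"}}},"yaw":{"type":"array","items":{"type":"number"}},"newtons":{"type":"number"}},"required":["claw","slide","yaw"]}

```bash
mkdir -p pics; cat > h.py <<'E'
import numpy as np, cv2
from workcell import bot
def cam(n):
    c=bot.read_camera(n); d=c["depth"]; K=c["mtx"]; h,w=d.shape
    u,v=np.meshgrid(np.arange(w),np.arange(h))
    X=(u-K[0,2])/K[0,0]*d; Y=(v-K[1,2])/K[1,1]*d
    P=np.stack([X,-Y,-d],-1)@np.array(c["rotation"]).T+np.array(c["eye"])
    P[d==0]=np.nan
    return c,P
def save(n,img): cv2.imwrite("pics/"+n,cv2.cvtColor(img,cv2.COLOR_RGB2BGR))
E
python3 - <<'E'
from h import *
for n in("scene","top"):
    c,P=cam(n); save(n+"0.png",c["color"]); np.savez(n+"0.npz",c=c["color"],P=P); print(n,c["eye"],c["rotation"],c["mtx"],c.keys())
print(bot.read_state())
E
```

```text
Traceback (most recent call last):
  File "h.py", line 7, in cam
    P=np.stack([X,-Y,-d],-1)@np.array(c["rotation"]).T+np.array(c["eye"])
      ~~~~~~~~~~~~~~~~~~~~~~~~~~~~~~~~~~~~~~~~~~~~~~~~^~~~~~~~~~~~~~~~~~~
ValueError: operands could not be broadcast together with shapes (480,640) (3,)
```

Rotation is a rotation vector.

```bash
sed -i 's/np.array(c\["rotation"\])/cv2.Rodrigues(np.array(c["rotation"],float))[0]/' h.py
python3 - <<'E'
from h import *
for n in("scene","top"):
    c,P=cam(n); save(n+"0.png",c["color"]); np.savez(n+"0.npz",c=c["color"],P=P); print(n,c["eye"],c["rotation"],c["mtx"],c.keys())
print(bot.read_state())
E
```

```text
scene [1.67367273 0.2216675  0.81929582] [0.71177198 0.86959626 1.60032506] [[508.10830786   0.         321.74117174]
 [  0.         508.10830786 234.12818164]
 [  0.           0.           1.        ]] dict_keys(['color', 'depth', 'mtx', 'eye', 'rotation'])
top [ 0.43256912 -0.0042433   1.19492318] [ 0.08380565 -0.07192462 -1.58056035] [[496.95112711   0.         314.6523738 ]
 [  0.         496.95112711 243.28846165]
 [  0.           0.           1.        ]] dict_keys(['color', 'depth', 'mtx', 'eye', 'rotation'])
{'time': 0.15, 'q': array([ 1.19408673e+00,  2.64590460e-01,  1.60510019e+00, -2.74390081e-06,
        1.27372506e+00, -3.69332497e-02]), 'joint_vel': array([-0.00070628, -0.0015925 , -0.00571534, -0.00093667,  0.00226129,
        0.00018279]), 'joint_torque': array([ 5.55962743e-04, -5.15909278e+01, -3.67957270e+01, -2.05067572e-04,
        8.01828748e-03, -1.29009192e-05]), 'tool_pos': array([0.22488207, 0.63614182, 0.40361924]), 'tcp_rot': array([-5.31091459e-01, -3.09599782e+00,  2.80313233e-03]), 'wrist_force': array([-0.46764026, -0.99085159,  0.18831475]), 'torque': array([-0.00069164, -0.01650127, -0.01440214]), 'grip_force': 0.0, 'width': 0.9970373310494101}
```

View pics/scene0.png

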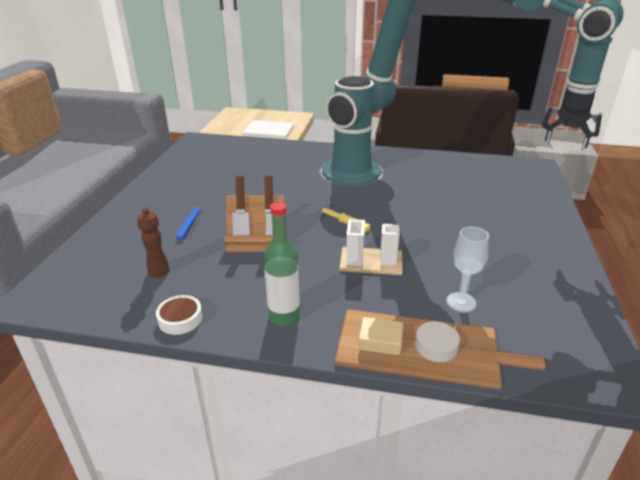

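View pics/top0.png

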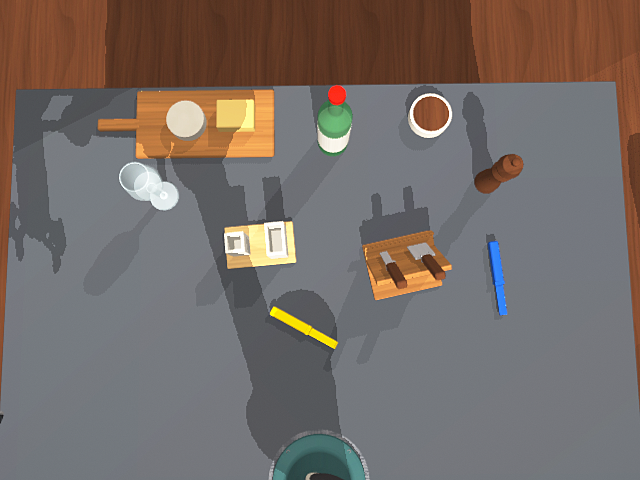

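The scene view shows the rest at (256,222) with both knives, handles up. The caddy sleeves are at (356,243) and (390,243), the bottle at (282,280), the glass at (467,265) and the mill at (152,245). In the top view, slim-knife candidates are:
- the wooden-handled one in the rest at (392,268)
- the yellow one on the table at (303,327)
- the blue one at (497,277)

The one in the rest fits: it has a dark handle and leans in the rest. The broad knife is at (428,260). The wide sleeve is at (275,240) and the narrow one at (236,243).

```bash
python3 - <<'E'
from h import *
D={n:np.load(n+"0.npz") for n in("scene","top")}
c=D["top"]["c"]; save("crop0.png",cv2.resize(c[200:320,200:480],None,fx=2.85,fy=2.85,interpolation=cv2.INTER_CUBIC))
T=D["top"]["P"].copy(); S=D["scene"]["P"]
def line(P,m,name):
    # dark handle points: axis by PCA
    q=P[m]; q=q[~np.isnan(q[:,0])]; mu=np.median(q,0); q=q[np.linalg.norm(q-mu,axis=1)<.07]
    _,_,V=np.linalg.svd(q-q.mean(0)); v=V[0]*np.sign(V[0][2]); t=(q-q.mean(0))@v
    print(name,len(q),"mean",q.mean(0).round(3),"axis",v.round(3),"ends",(q.mean(0)+v*np.percentile(t,2)).round(3),(q.mean(0)+v*np.percentile(t,98)).round(3))
for n,boxes in(("top",{"slim":(375,255,412,292),"broad":(412,250,450,284)}),("scene",{"A":(232,174,248,212),"B":(260,174,277,212)})):
    img=D[n]["c"].astype(int); P=D[n]["P"]
    dark=(img.sum(2)<190)&(img[...,0]>img[...,2]+8)&(P[...,2]>.06)
    for k,(a,b,e,f) in boxes.items():
        m=np.zeros(dark.shape,bool); m[b:f,a:e]=dark[b:f,a:e]; line(P,m,n+" "+k)
def rect(P,m,name):
    q=P[m]; r=cv2.minAreaRect((q[:,:2]*1000).astype(np.float32)); print(name,len(q),r,"z",np.median(q[:,2]).round(4))
for n in D:
    P=D[n]["P"]; img=D[n]["c"].astype(int)
    w=(img.min(2)>120)&(np.ptp(img,axis=2)<40)&(P[...,2]>.098)&(P[...,2]<.125)&(P[...,0]<.6)
    k,L,st,_=cv2.connectedComponentsWithStats(w.astype(np.uint8))
    for i in range(1,k):
        if st[i,4]>25 and L.shape: rect(P,L==i,n+" sleeve %s"%st[i])
P=T
def ctr(n,lo,hi,box):
    P=D[n]["P"]; a,b,e,f=box; q=P[b:f,a:e].reshape(-1,3); q=q[(q[:,2]>lo)&(q[:,2]<hi)]; print(n,box,len(q),q.min(0).round(3),q.max(0).round(3))
ctr("top",.05,.35,(310,80,360,160)); ctr("top",.02,.35,(110,155,185,215)); ctr("top",.03,.35,(470,150,530,200))
ctr("scene",.05,.35,(262,200,302,325))
# rest board/foot yaw : foot top at z~12mm
img=D["top"]["c"].astype(int); br=(img[...,0]>img[...,2]+35)&(img[...,0]>60); m=np.zeros(br.shape,bool); m[225:305,355:460]=br[225:305,355:460]
q=T[m]; 
for lo,hi in((.005,.02),(.115,.14)):
    rect(T,m&(T[...,2]>lo)&(T[...,2]<hi),"rest z %g"%lo)
E
```

```text
top slim 216 mean [ 0.474 -0.164  0.147] axis [-0.449 -0.09   0.889] ends [ 0.494 -0.16   0.107] [ 0.455 -0.168  0.184]
top broad 232 mean [ 0.489 -0.242  0.147] axis [-0.453 -0.097  0.886] ends [ 0.509 -0.238  0.108] [ 0.471 -0.246  0.184]
  return _methods._mean(a, axis=axis, dtype=dtype,
  ret = um.true_divide(
<stdin>:8: RuntimeWarning: Mean of empty slice.
<stdin>:9: RuntimeWarning: Mean of empty slice.
Traceback (most recent call last):
IndexError: index -1 is out of bounds for axis 0 with size 0
```

View pics/crop0.png

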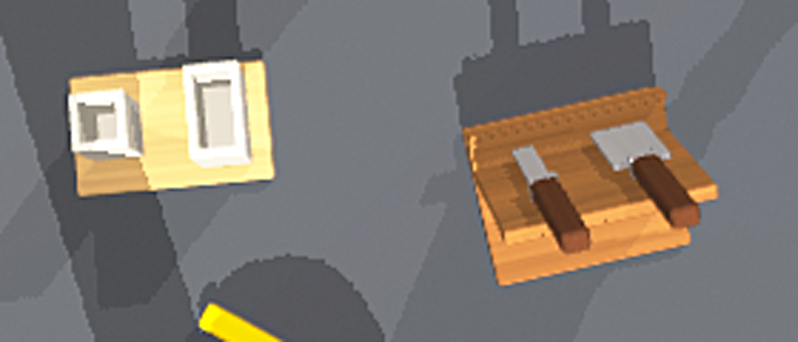

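The crop confirms it: slim knife on the left of the rest (550,200), broad on the right (650,170), narrow sleeve at (103,122) and wide at (216,112). Next I'll finish the sleeve and bystander measurements and cross-check them with the scene view.

```bash
python3 - <<'E'
from h import *
from scipy.spatial.transform import Rotation as R
D={n:np.load(n+"0.npz") for n in("scene","top")}
for n in D:
    P=D[n]["P"]; img=D[n]["c"].astype(int)
    for x0,x1,y0,y1,nm in((.36,.66,-.06,.30,"sl"),):
        w=(P[...,2]>.1)&(P[...,2]<.12)&(P[...,0]>.4)&(P[...,0]<.62)&(P[...,1]>0)&(P[...,1]<.26)
        k,L,st,_=cv2.connectedComponentsWithStats(w.astype(np.uint8))
        for i in range(1,k):
            if st[i,4]>20:
                q=P[L==i]; r=cv2.minAreaRect((q[:,:2]*1000).astype(np.float32)); print(n,st[i],np.round(r[0],1),np.round(r[1],1),round(r[2],1),"z",np.median(q[:,2]).round(3))
    f=(P[...,2]>.004)&(P[...,2]<.02)&(P[...,0]>.38)&(P[...,0]<.64)&(P[...,1]>-.02)&(P[...,1]<.28)&(img[...,0]>img[...,2]+25)
    k,L,st,_=cv2.connectedComponentsWithStats(f.astype(np.uint8)); i=1+st[1:,4].argmax(); q=P[L==i]
    print(n,"foot",st[i],cv2.minAreaRect((q[:,:2]*1000).astype(np.float32)),np.median(q[:,2]))
    # knives: points above board top
    k_=(P[...,2]>.14)&(P[...,2]<.2)&(P[...,0]>.4)&(P[...,0]<.56)&(P[...,1]>-.3)&(P[...,1]<-.1)
    for nm,s in(("slim",P[...,1]>-.205),("broad",P[...,1]<=-.205)):
        q=P[k_&s]; print(n,nm,len(q),q.mean(0).round(4) if len(q) else "", q[:,2].max().round(3) if len(q) else "")
    for nm,b in(("bottle",(.5,.85,-.12,.1)),("glass",(.5,.8,.25,.5)),("mill",(.5,.8,-.5,-.3))):
        q=P[(P[...,2]>.06)&(P[...,0]>b[0])&(P[...,0]<b[1])&(P[...,1]>b[2])&(P[...,1]<b[3])]
        print(n,nm,len(q),q.min(0).round(3) if len(q) else "",q.max(0).round(3) if len(q) else "")
s=bot.read_state(); Rm=R.from_rotvec(s["tcp_rot"]).as_matrix(); print(Rm.round(3), np.degrees(np.arctan2(Rm[1,1],Rm[0,1])))
E
```

```text
scene [347 220  17  19 178] [556.   89.2] [80.4 42. ] 5.6 z 0.108
scene [382 225  17  13 162] [549.9 179.3] [54.2 41.7] 5.1 z 0.108
scene foot [339 247  63  28 892] ((551.9696044921875, 134.30166625976562), (107.59353637695312, 165.79530334472656), 5.216268062591553) 0.010647098657726617
scene slim 161 [ 0.4681 -0.1701  0.1624] 0.185
scene broad 158 [ 0.4842 -0.2475  0.1638] 0.186
scene bottle 2973 [ 0.516 -0.079  0.06 ] [0.846 0.1   0.301]
scene glass 1476 [0.638 0.331 0.06 ] [0.716 0.406 0.201]
scene mill 844 [ 0.681 -0.436  0.06 ] [ 0.728 -0.389  0.195]
top [264 222  22  34 290] [552.3  91.3] [72.9 42.1] 4.6 z 0.11
top [224 232  21  22 229] [544.6 180.9] [44.2 43.1] 4.6 z 0.109
top foot [ 224  222   72   47 1572] ((548.8744506835938, 136.34280395507812), (100.90229797363281, 166.29209899902344), 4.405341625213623) 0.012341814282320063
top slim 218 [ 0.4587 -0.168   0.1706] 0.191
top broad 226 [ 0.4752 -0.2456  0.1701] 0.19
top bottle 1943 [ 0.515 -0.078  0.06 ] [0.833 0.1   0.305]
top glass 1287 [0.634 0.333 0.098] [0.708 0.408 0.205]
top mill 786 [ 0.67  -0.436  0.06 ] [ 0.721 -0.387  0.198]
[[-0.943  0.333 -0.001]
 [ 0.333  0.943 -0.002]
 [ 0.    -0.002 -1.   ]] 70.53229866844293
```

Request:
drive_tool:
  claw: [52,52,52,52,52,52,52,52]
  slide:
    - [0.19,-0.62,0]
    - [0.19,-0.62,0]
    - [0.19,-0.62,0]
    - [0.19,-0.62,0]
    - [0.19,-0.62,0]
    - [0.19,-0.62,0]
    - [0.19,-0.62,0]
    - [0.19,-0.62,0]
  yaw: [0.171,0.171,0.171,0.171,0.171,0.171,0.171,0.171]
  newtons: 40

```text
time: 0.82
tool_pos: [0.3199, 0.3237, 0.4043]
tcp_rot: [0.309, -3.126, 0.002]
wrist_force: [1.2, 0.2, -0.2]
width: 0.613
grip_force: 0.0
```

Request:
drive_tool:
  claw: [52,52,52,52,52,52,52,52]
  slide:
    - [0.19,-0.62,0]
    - [0.19,-0.62,0]
    - [0.19,-0.62,0]
    - [0.19,-0.62,0]
    - [0.19,-0.62,0]
    - [0.19,-0.62,0]
    - [0.19,-0.62,0]
    - [0.19,-0.62,0]
  yaw: [0,0,0,0,0,0,0,0]

```text
time: 1.48
tool_pos: [0.4149, 0.0137, 0.4047]
tcp_rot: [-0.308, 3.126, -0.001]
wrist_force: [0.7, 0.5, -0.5]
width: 0.607
grip_force: 0.0
```

Request:
drive_tool:
  claw: [52,52,52,52,52,52,52,52]
  slide:
    - [0.084,-0.367,0]
    - [0.084,-0.367,0]
    - [0.084,-0.367,0]
    - [0.084,-0.367,0]
    - [0.084,-0.367,0]
    - [0.084,-0.367,0]
    - [0.084,-0.367,-0.08]
    - [0.084,-0.367,-0.08]
  yaw: [0,0,0,0,0,0,0,0]

```text
time: 2.15
tool_pos: [0.4544, -0.1663, 0.3587]
tcp_rot: [0.307, -3.117, -0.008]
wrist_force: [-2.4, 1.1, -2.2]
width: 0.611
grip_force: 0.0
```

```bash
python3 - <<'E'
from h import *
c,P=cam("scene"); a=c["color"][90:270,170:350]
c,_=cam("top"); b=c["color"][180:360,300:480]
save("appr.png",cv2.resize(np.hstack([a,b]),None,fx=2.2,fy=2.2,interpolation=cv2.INTER_CUBIC)); print(bot.read_state()["tool_pos"])
E
```

```text
[ 0.45583691 -0.16624402  0.36290281]
```

View pics/appr.png

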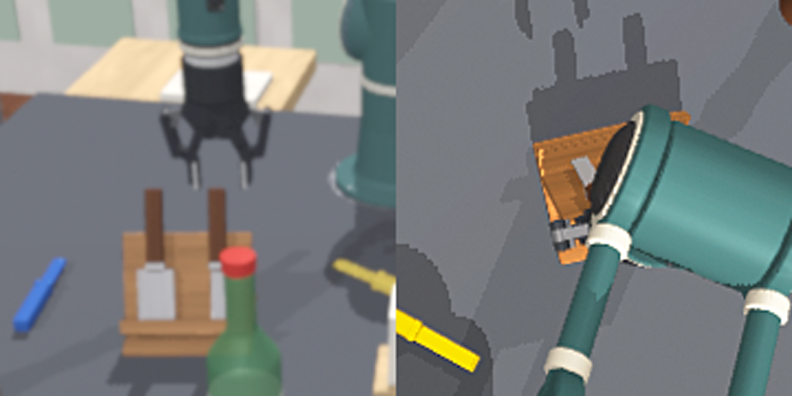

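The scene half shows the fingers (195..248,175) straddling the slim handle (217,190) from above. Go down and close.

Request:
drive_tool:
  claw: [52,52,52,52,52,12,12,12]
  slide:
    - [0.002,-0.004,-0.04]
    - [0.002,-0.004,-0.07]
    - [0.002,-0.004,-0.093]
    - [0.002,-0.004,-0.093]
    - [0.002,-0.004,-0.093]
    - [0.002,-0.004,-0.093]
    - [0.002,-0.004,-0.093]
    - [0.002,-0.004,-0.093]
  yaw: [0,0,0,0,0,0,0,0]

```text
time: 2.92
tool_pos: [0.4586, -0.1693, 0.3197]
tcp_rot: [-0.31, 3.124, -0.002]
wrist_force: [-0.1, 0.3, 1.3]
width: 0.253
grip_force: 39.6
```

Request:
drive_tool:
  claw: [12,12,12]
  slide:
    - [0,0,0]
    - [0,0,0]
    - [0,0,0]
  yaw: [0,0,0]

```text
time: 3.17
tool_pos: [0.4586, -0.1694, 0.3196]
tcp_rot: [-0.309, 3.124, -0.002]
wrist_force: [-0.3, 0.5, 6.2]
width: 0.248
grip_force: 40.0
```

Request:
drive_tool:
  claw: [12,12,12,12,12,12,12,12]
  slide:
    - [0,0,0.05]
    - [0,0,0.12]
    - [0,0,0.19]
    - [0,0,0.26]
    - [0,0,0.26]
    - [0.06,0.25,0.26]
    - [0.06,0.25,0.26]
    - [0.06,0.25,0.26]
  yaw: [0,0,0,0,0,-0.1,-0.1,-0.1]

```text
time: 3.83
tool_pos: [0.4845, -0.0579, 0.4481]
tcp_rot: [0.197, 3.135, -0.001]
wrist_force: [0.5, 0.1, -0.8]
width: 0.252
grip_force: 39.6
```

Request:
drive_tool:
  claw: [12,12,12,12,12,12,12,12]
  slide:
    - [0.102,0.592,0]
    - [0.102,0.592,0]
    - [0.102,0.592,0]
    - [0.102,0.592,0]
    - [0.102,0.592,0]
    - [0.102,0.592,0]
    - [0.102,0.592,0]
    - [0.102,0.592,0]
  yaw: [-0.436,-0.436,-0.436,-0.436,-0.436,-0.436,-0.436,-0.436]

```text
time: 4.5
tool_pos: [0.5355, 0.2402, 0.4474]
tcp_rot: [-1.56, -2.726, 0.001]
wrist_force: [0.3, -1.0, -0.8]
width: 0.251
grip_force: 39.7
```

Request:
drive_tool:
  claw: [12,12,12,12,12]
  slide:
    - [0,0,0]
    - [0,0,0]
    - [0,0,0]
    - [0,0,0]
    - [0,0,0]
  yaw: [0,0,0,0,0]

```text
time: 4.92
tool_pos: [0.5357, 0.2366, 0.4481]
tcp_rot: [1.554, 2.73, -0.001]
wrist_force: [-0.1, -0.3, -1.1]
width: 0.247
grip_force: 39.7
```

Request:
drive_tool:
  claw: [12,12,12,12,12,12]
  slide:
    - [0.008,0.031,0]
    - [0.008,0.031,0]
    - [0.008,0.031,0]
    - [0.008,0.031,0]
    - [0.008,0.031,0]
    - [0.008,0.031,0]
  yaw: [-0.144,-0.144,-0.144,-0.144,-0.144,-0.144]

```text
time: 5.42
tool_pos: [0.5398, 0.2524, 0.4484]
tcp_rot: [2.124, 2.314, 0.0]
wrist_force: [-0.3, -0.4, -0.7]
width: 0.25
grip_force: 39.8
```

```bash
cat > look.py <<'E'
import sys
from h import *
c,P=cam("scene"); a=c["color"][120:300,290:470]
t,Q=cam("top"); b=t["color"][150:330,170:350]
save(sys.argv[1],cv2.resize(np.hstack([a,b]),None,fx=2.2,fy=2.2,interpolation=cv2.INTER_CUBIC))
s=bot.read_state(); p=s["tool_pos"]; print(p,s["tcp_rot"],s["width"])
# knife points seen by scene camera between the fingertips and the worktop near the caddy
img=c["color"].astype(int)
g=p-[0,0,.173]
near=(np.linalg.norm(P[...,:2]-g[:2],axis=2)<.16)&(P[...,2]<g[2]-.004)&(P[...,2]>.12)&(P[...,0]>.4)&(P[...,0]<.62)
q=P[near]; print(len(q))
for z in np.arange(.12,g[2],.015):
    m=(q[:,2]>=z)&(q[:,2]<z+.015)
    if m.sum()>3: print(z.round(3),m.sum(),np.median(q[m],0).round(4),q[m][:,1].min().round(3),q[m][:,1].max().round(3))
E
python3 look.py k1.png
```

```text
[0.53976751 0.25275264 0.44835108] [2.12464566e+00 2.31405220e+00 3.64739942e-04] 0.2535312047970293
294
0.15 12 [0.5545 0.1859 0.1612] 0.183 0.191
0.165 23 [0.5532 0.1915 0.1727] 0.185 0.197
0.18 26 [0.553  0.1994 0.1873] 0.194 0.206
0.195 24 [0.5518 0.2074 0.2029] 0.202 0.214
0.21 28 [0.5542 0.2159 0.2193] 0.21 0.23
0.225 62 [0.5532 0.2208 0.2323] 0.209 0.236
0.24 51 [0.5539 0.2282 0.2472] 0.218 0.242
0.255 65 [0.5527 0.2358 0.2616] 0.224 0.252
```

View pics/k1.png

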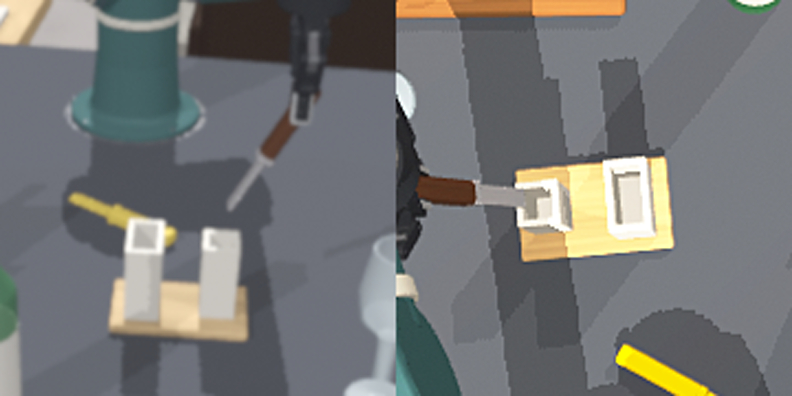

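The slim knife (230,205) is still held at about 28° and leans away from the caddy. Its tip is over the narrow sleeve (545,200 in the top half). Next: tip 30 mm in, then swing it upright.

Request:
drive_tool:
  claw: [12,12,12,12,12,12,12,12]
  slide:
    - [0,-0.022,0]
    - [0,-0.022,-0.03]
    - [0,-0.022,-0.06]
    - [0,-0.022,-0.09]
    - [0,-0.022,-0.12]
    - [0,-0.022,-0.14]
    - [0,-0.022,-0.154]
    - [0,-0.022,-0.154]
  yaw: [0,0,0,0,0,0,0,0]

```text
time: 6.18
tool_pos: [0.5392, 0.2418, 0.3693]
tcp_rot: [-2.125, -2.312, 0.005]
wrist_force: [0.1, 0.0, -1.6]
width: 0.254
grip_force: 39.8
```

Request:
drive_tool:
  claw: [12,12,12,12,12,12,12,12]
  slide:
    - [0,-0.02,0.005]
    - [0,-0.035,0.012]
    - [0,-0.05,0.017]
    - [0,-0.065,0.021]
    - [0,-0.08,0.024]
    - [0,-0.09,0.026]
    - [0,-0.1,0.028]
    - [0,-0.1,0.028]
  yaw: [0,0,0,0,0,0,0,0]
  newtons: 25

```text
time: 6.85
tool_pos: [0.5399, 0.1915, 0.3859]
tcp_rot: [2.126, 2.311, 0.001]
wrist_force: [0.1, 1.9, -0.5]
width: 0.251
grip_force: 40.9
```

```bash
python3 look.py k2.png
```

```text
[0.53959879 0.19188769 0.38503146] [ 2.12598790e+00  2.31247190e+00 -1.82820201e-03] 0.24770904870008198
185
0.12 14 [0.5501 0.1745 0.1257] 0.172 0.178
0.135 17 [0.5516 0.1792 0.1439] 0.174 0.189
0.15 36 [0.5539 0.1813 0.1593] 0.172 0.191
0.165 43 [0.5529 0.1826 0.173 ] 0.174 0.194
0.18 40 [0.553  0.1865 0.1878] 0.178 0.196
0.195 35 [0.5529 0.1899 0.2005] 0.18 0.2
```

View pics/k2.png

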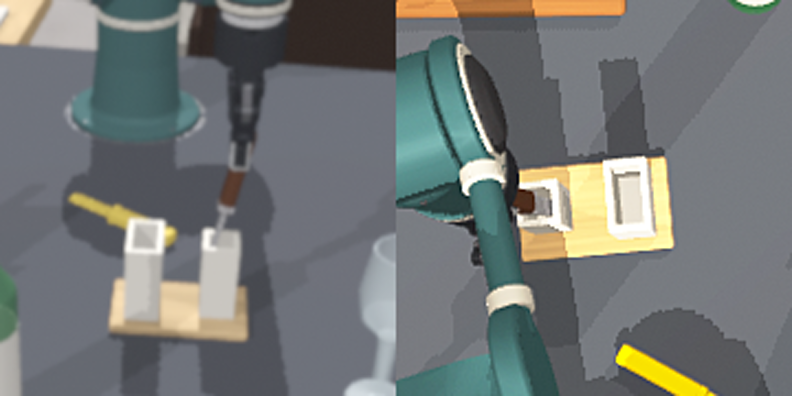

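It pivots cleanly and is down to about 13° now, in the narrow sleeve at (220,240). Next I'll finish upright, centre it and lower.

Request:
drive_tool:
  claw: [12,12,12,12,12,12,12,12]
  slide:
    - [0,-0.02,0.005]
    - [0,-0.04,0.008]
    - [0,-0.054,0.008]
    - [0,-0.054,0.008]
    - [0.008,-0.024,0.008]
    - [0.008,-0.024,-0.02]
    - [0.008,-0.024,-0.05]
    - [0.008,-0.024,-0.05]
  yaw: [0,0,0,0,0,0,0,0]

```text
time: 7.62
tool_pos: [0.5427, 0.1808, 0.3568]
tcp_rot: [-2.123, -2.312, 0.009]
wrist_force: [-0.6, 0.4, -2.1]
width: 0.247
grip_force: 41.4
```

Request:
drive_tool:
  claw: [12,12,12,12,12]
  slide:
    - [0,0,-0.02]
    - [0,0,-0.04]
    - [0,0,-0.06]
    - [0,0,-0.06]
    - [0,0,-0.06]
  yaw: [0,0,0,0,0]

```text
time: 8.03
tool_pos: [0.5434, 0.1804, 0.3291]
tcp_rot: [-2.125, -2.312, 0.003]
wrist_force: [0.7, 0.1, -1.4]
width: 0.251
grip_force: 41.5
```

```bash
python3 look.py k3.png; python3 -c "
from h import *; print(bot.read_state()['wrist_force'])"
```

```text
[0.54391958 0.18049207 0.33050059] [2.12580364e+00 2.31272756e+00 6.53488123e-04] 0.25321417507807087
78
0.12 40 [0.5544 0.1839 0.1262] 0.175 0.194
0.135 33 [0.556  0.1849 0.1429] 0.177 0.193
0.15 5 [0.5566 0.1917 0.1516] 0.182 0.194
[ 0.98405307 -0.37961961 -0.51368967]
```

Request:
drive_tool:
  claw: [12,12,12,12]
  slide:
    - [0,0,-0.006]
    - [0,0,-0.01]
    - [0,0,-0.01]
    - [0,0,-0.01]
  yaw: [0,0,0,0]

```text
time: 8.47
tool_pos: [0.5437, 0.1804, 0.3252]
tcp_rot: [-2.126, -2.313, 0.0]
wrist_force: [0.8, 0.2, -1.3]
width: 0.247
grip_force: 41.5
```

Request:
drive_tool:
  claw: [50,50,50,50,50,50,50,50]
  slide:
    - [0,0,-0.006]
    - [0,0,-0.006]
    - [0,0,-0.006]
    - [0,0,-0.006]
    - [0,0,0.03]
    - [0,0,0.1]
    - [0,0,0.17]
    - [0,0,0.17]
  yaw: [0,0,0,0,0,0,0,0]

```text
time: 9.13
tool_pos: [0.5459, 0.1811, 0.4188]
tcp_rot: [2.121, 2.308, 0.018]
wrist_force: [1.2, 0.7, 0.3]
width: 0.585
grip_force: 0.0
```

```bash
python3 look.py k3.png
```

```text
[0.54446267 0.18071284 0.41312923] [2.12384561 2.3109566  0.00751064] 0.5871555919790877
208
0.12 33 [0.5555 0.1858 0.1264] 0.178 0.194
0.135 40 [0.5569 0.1856 0.141 ] 0.176 0.195
0.15 42 [0.5554 0.1861 0.1584] 0.177 0.196
0.165 35 [0.5558 0.1881 0.1737] 0.18 0.196
0.18 58 [0.5531 0.187  0.1891] 0.178 0.196
```

View pics/k3.png

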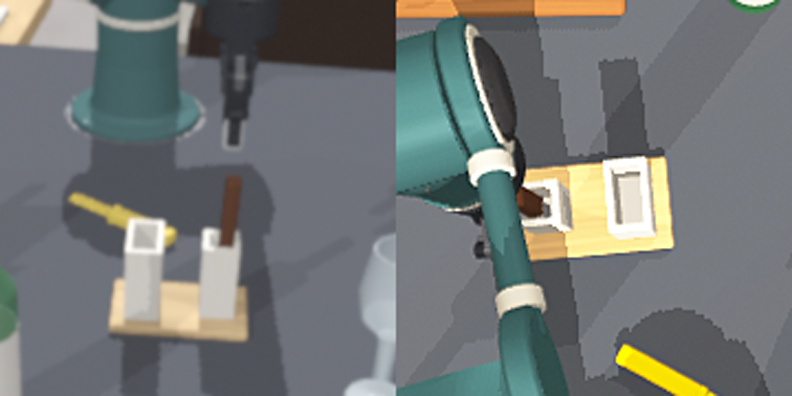

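The slim knife stands in the narrow sleeve (230,210), handle up and released. Now the broad one.

Request:
drive_tool:
  claw: [52,52,52,52,52,52,52,52]
  slide:
    - [-0.14,-0.856,0]
    - [-0.14,-0.856,0]
    - [-0.14,-0.856,0]
    - [-0.14,-0.856,0]
    - [-0.14,-0.856,0]
    - [-0.14,-0.856,0]
    - [-0.14,-0.856,0]
    - [-0.14,-0.856,0]
  yaw: [-0.464,-0.464,-0.464,-0.464,-0.464,-0.464,-0.464,-0.464]
  newtons: 40

```text
time: 9.9
tool_pos: [0.4886, -0.1501, 0.4086]
tcp_rot: [-2.976, -1.001, 0.003]
wrist_force: [0.9, -0.4, -0.2]
width: 0.613
grip_force: 0.0
```

Request:
drive_tool:
  claw: [52,52]
  slide:
    - [0,0,0]
    - [0,0,0]
  yaw: [0,0]

```text
time: 10.07
tool_pos: [0.4889, -0.1505, 0.4086]
tcp_rot: [-2.975, -1.004, 0.003]
wrist_force: [0.8, -0.0, -0.5]
width: 0.603
grip_force: 0.0
```

Request:
drive_tool:
  claw: [52,52,52,52,52,52,52,52]
  slide:
    - [-0.03,-0.193,0]
    - [-0.03,-0.193,0]
    - [-0.03,-0.193,0]
    - [-0.03,-0.193,0]
    - [-0.03,-0.193,0]
    - [-0.03,-0.193,0]
    - [-0.03,-0.193,-0.06]
    - [-0.03,-0.193,-0.06]
  yaw: [-0.144,-0.144,-0.144,-0.144,-0.144,-0.144,-0.144,-0.144]

```text
time: 10.73
tool_pos: [0.4739, -0.2427, 0.3755]
tcp_rot: [-3.12, -0.325, 0.009]
wrist_force: [-1.1, 0.3, -2.0]
width: 0.609
grip_force: 0.0
```

```bash
python3 - <<'E'
from h import *
c,P=cam("scene"); save("b1.png",cv2.resize(c["color"][110:290,170:410],None,fx=2.5,fy=2.5,interpolation=cv2.INTER_CUBIC)); s=bot.read_state(); print(s["tool_pos"],s["tcp_rot"])
k_=(P[...,2]>.14)&(P[...,2]<.2)&(P[...,0]>.4)&(P[...,0]<.56)&(P[...,1]>-.3)&(P[...,1]<-.2)
print(P[k_].mean(0))
E
```

```text
[ 0.47403823 -0.24290993  0.37697561] [-3.12029217 -0.32371372  0.00894486]
[ 0.48427668 -0.24756082  0.16317847]
```

View pics/b1.png

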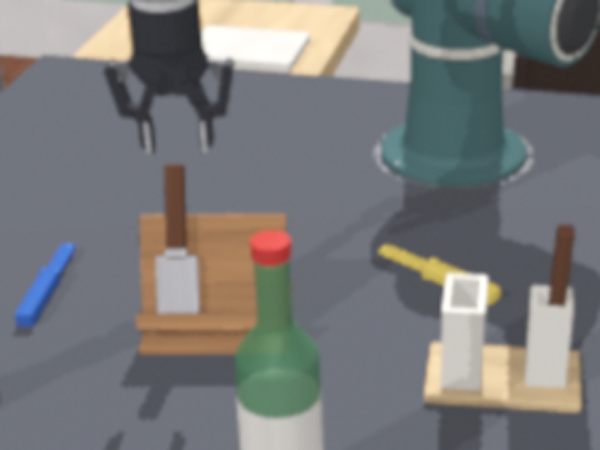

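The fingers (148..207,140) straddle the broad handle (176,175), and the slim knife stands at (562,265). Descend and grip.

Request:
drive_tool:
  claw: [52,52,52,52,52,12,12,12]
  slide:
    - [0,-0.007,-0.04]
    - [0,-0.007,-0.08]
    - [0,-0.007,-0.116]
    - [0,-0.007,-0.116]
    - [0,-0.007,-0.116]
    - [0,-0.007,-0.116]
    - [0,-0.007,-0.116]
    - [0,-0.007,-0.116]
  yaw: [0,0,0,0,0,0,0,0]

```text
time: 11.45
tool_pos: [0.4757, -0.2487, 0.3243]
tcp_rot: [3.124, 0.319, 0.004]
wrist_force: [-0.0, -0.1, 2.4]
width: 0.256
grip_force: 39.3
```

Request:
drive_tool:
  claw: [12,12,12]
  slide:
    - [0,0,0]
    - [0,0,0]
    - [0,0,0]
  yaw: [0,0,0]

```text
time: 11.7
tool_pos: [0.4756, -0.2488, 0.3242]
tcp_rot: [3.124, 0.318, 0.004]
wrist_force: [0.8, 0.5, 6.1]
width: 0.25
grip_force: 39.8
```

Request:
drive_tool:
  claw: [12,12,12,12,12,12,12,12]
  slide:
    - [0,0,0.05]
    - [0,0,0.12]
    - [0,0,0.19]
    - [0,0,0.26]
    - [0,0,0.26]
    - [0.05,0.15,0.26]
    - [0.05,0.15,0.26]
    - [0.05,0.15,0.26]
  yaw: [0,0,0,0,0,0.1,0.1,0.1]

```text
time: 12.37
tool_pos: [0.5009, -0.1693, 0.4524]
tcp_rot: [-3.031, -0.815, -0.004]
wrist_force: [-0.9, -0.0, -1.1]
width: 0.253
grip_force: 39.9
```

Request:
drive_tool:
  claw: [12,12,12,12,12,12,12,12]
  slide:
    - [0.117,0.397,0]
    - [0.117,0.397,0]
    - [0.117,0.397,0]
    - [0.117,0.397,0]
    - [0.117,0.397,0]
    - [0.117,0.397,0]
    - [0.117,0.397,0]
    - [0.117,0.397,0]
  yaw: [0.364,0.364,0.364,0.364,0.364,0.364,0.364,0.364]

```text
time: 13.03
tool_pos: [0.5584, 0.0263, 0.4517]
tcp_rot: [-2.271, -2.17, 0.001]
wrist_force: [-0.8, -0.5, -1.7]
width: 0.251
grip_force: 40.0
```

Request:
drive_tool:
  claw: [12,12]
  slide:
    - [0,0,0]
    - [0,0,0]
  yaw: [0,0]

```text
time: 13.2
tool_pos: [0.5583, 0.025, 0.4519]
tcp_rot: [-2.284, -2.157, 0.001]
wrist_force: [0.3, 0.1, -1.3]
width: 0.251
grip_force: 40.0
```

Request:
drive_tool:
  claw: [12,12,12,12]
  slide:
    - [0,0,0]
    - [0,0,0]
    - [0,0,0]
    - [0,0,0]
  yaw: [0.045,0.045,0.045,0.045]

```text
time: 13.53
tool_pos: [0.5584, 0.0247, 0.4522]
tcp_rot: [-2.127, -2.312, 0.0]
wrist_force: [-0.0, 0.0, -0.6]
width: 0.254
grip_force: 40.0
```

```bash
python3 look.py k4.png
```

```text
[0.55840085 0.0248188  0.45216194] [-2.12547370e+00 -2.31341449e+00 -3.74937920e-05] 0.24897117575640038
453
0.12 14 [0.5558 0.1806 0.1282] 0.178 0.184
0.135 17 [0.5555 0.1804 0.1409] 0.177 0.185
0.15 39 [0.5562 0.0923 0.1592] 0.087 0.184
0.165 50 [0.5564 0.0862 0.1713] 0.078 0.184
0.18 65 [0.5563 0.0795 0.1872] 0.071 0.185
0.195 44 [0.5654 0.0694 0.2018] 0.063 0.076
0.21 39 [0.5709 0.0614 0.2185] 0.049 0.067
0.225 54 [0.568  0.0564 0.2319] 0.041 0.066
0.24 55 [0.5691 0.0488 0.2476] 0.033 0.059
0.255 57 [0.5698 0.0411 0.2627] 0.023 0.05
0.27 19 [0.5703 0.0357 0.2729] 0.024 0.043
```

View pics/k4.png

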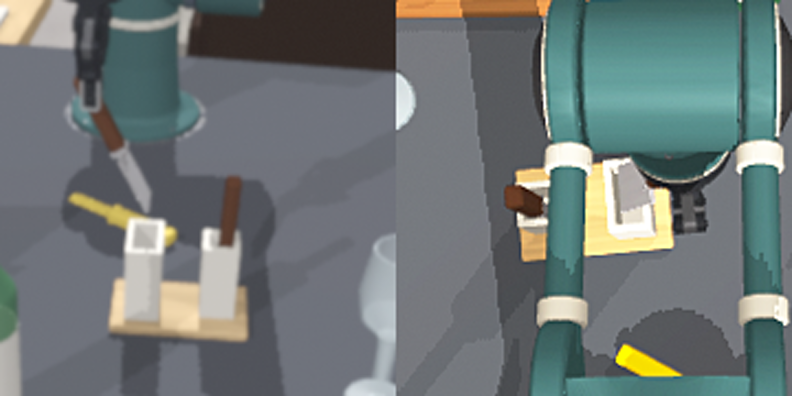

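The broad knife (130,180) leans away from the slim one, with its tip above the wide sleeve (145,215). Same sequence, mirrored.

Request:
drive_tool:
  claw: [12,12,12,12,12,12,12,12]
  slide:
    - [0,0.002,0]
    - [0,0.002,-0.03]
    - [0,0.002,-0.06]
    - [0,0.002,-0.09]
    - [0,0.002,-0.12]
    - [0,0.002,-0.14]
    - [0,0.002,-0.154]
    - [0,0.002,-0.154]
  yaw: [0,0,0,0,0,0,0,0]

```text
time: 14.3
tool_pos: [0.558, 0.0265, 0.3737]
tcp_rot: [-2.121, -2.313, 0.001]
wrist_force: [-0.4, 1.2, -1.2]
width: 0.25
grip_force: 40.0
```

Request:
drive_tool:
  claw: [12,12,12,12,12,12,12,12]
  slide:
    - [0,0.02,0.005]
    - [0,0.035,0.012]
    - [0,0.05,0.017]
    - [0,0.065,0.021]
    - [0,0.08,0.024]
    - [0,0.09,0.026]
    - [0,0.1,0.028]
    - [0,0.1,0.028]
  yaw: [0,0,0,0,0,0,0,0]
  newtons: 25

```text
time: 14.97
tool_pos: [0.5586, 0.0771, 0.3898]
tcp_rot: [2.121, 2.317, 0.002]
wrist_force: [-0.4, -2.1, -0.2]
width: 0.252
grip_force: 42.1
```

```bash
python3 look.py k5.png
```

```text
[0.55852998 0.0765771  0.38926782] [-2.12173905e+00 -2.31647287e+00 -2.01238707e-03] 0.24979457685460413
422
0.12 56 [0.5569 0.1797 0.1274] 0.092 0.194
0.135 59 [0.5567 0.1803 0.1408] 0.087 0.195
0.15 84 [0.5612 0.0963 0.1576] 0.078 0.196
0.165 83 [0.5655 0.092  0.1732] 0.075 0.196
0.18 91 [0.556  0.1814 0.1886] 0.073 0.196
0.195 45 [0.5708 0.0781 0.2014] 0.067 0.087
0.21 4 [0.5736 0.0778 0.2106] 0.073 0.082
```

Request:
drive_tool:
  claw: [12,12,12,12,12,12,12,12]
  slide:
    - [0,0.02,0.005]
    - [0,0.04,0.008]
    - [0,0.056,0.008]
    - [0,0.056,0.008]
    - [-0.008,0.028,0.008]
    - [-0.008,0.028,-0.02]
    - [-0.008,0.028,-0.05]
    - [-0.008,0.028,-0.05]
  yaw: [0,0,0,0,0,0,0,0]

```text
time: 15.73
tool_pos: [0.5531, 0.0893, 0.3613]
tcp_rot: [-2.12, -2.313, 0.005]
wrist_force: [-1.3, -1.3, -1.8]
width: 0.25
grip_force: 43.2
```

Request:
drive_tool:
  claw: [12,12,12,12,12,12]
  slide:
    - [0,0,-0.02]
    - [0,0,-0.04]
    - [0,0,-0.06]
    - [0,0,-0.068]
    - [0,0,-0.068]
    - [0,0,-0.068]
  yaw: [0,0,0,0,0,0]

```text
time: 16.23
tool_pos: [0.5545, 0.09, 0.3299]
tcp_rot: [-2.122, -2.316, 0.0]
wrist_force: [0.4, -0.6, -1.4]
width: 0.249
grip_force: 43.4
```

```bash
python3 look.py k6.png;
```

```text
[0.55452848 0.09006707 0.33026038] [2.12203771e+00 2.31642022e+00 3.74767367e-04] 0.251744364874902
157
0.12 72 [0.5622 0.092  0.1277] 0.076 0.194
0.135 73 [0.5585 0.1798 0.1421] 0.076 0.195
0.15 12 [0.5674 0.0889 0.1516] 0.076 0.194
```

View pics/k6.png

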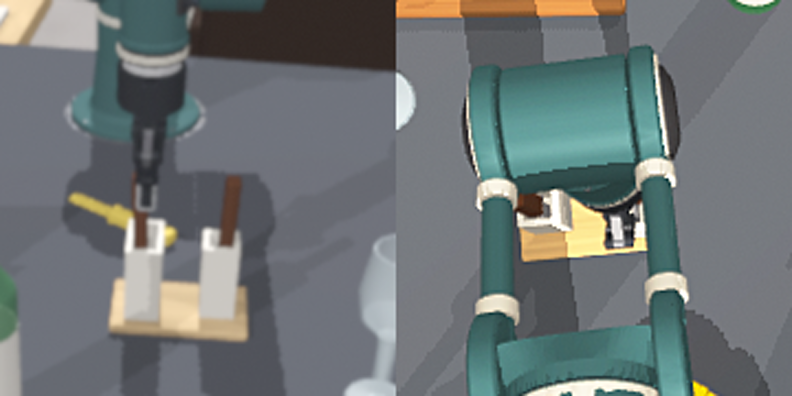

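The broad blade is fully inside the wide sleeve at (143,235). I'll release it and retreat upward.

Request:
drive_tool:
  claw: [50,50,50,50,50,50,50,50]
  slide:
    - [0,0,0]
    - [0,0,0]
    - [0,0,0]
    - [0,0,0]
    - [0,0,0.03]
    - [0,0,0.1]
    - [0,0,0.18]
    - [0,0,0.22]
  yaw: [0,0,0,0,0,0,0,0]

```text
time: 17.0
tool_pos: [0.5551, 0.0901, 0.4451]
tcp_rot: [2.12, 2.314, 0.007]
wrist_force: [0.3, 0.3, 0.3]
width: 0.584
grip_force: 0.0
```

Request:
drive_tool:
  claw: [50,50,50,50,50,50]
  slide:
    - [-0.1,-0.3,0.02]
    - [-0.1,-0.3,0.02]
    - [-0.1,-0.3,0.02]
    - [-0.1,-0.3,0.02]
    - [-0.1,-0.3,0.02]
    - [-0.1,-0.3,0.02]
  yaw: [0,0,0,0,0,0]

```text
time: 17.5
tool_pos: [0.5039, -0.0614, 0.4507]
tcp_rot: [2.126, 2.312, 0.001]
wrist_force: [0.5, 1.1, -0.5]
width: 0.586
grip_force: 0.0
```

```bash
python3 - <<'E'
from h import *
for n in("scene","top"):
    c,P=cam(n); img=c["color"].astype(int)
    for nm,y0,y1 in(("wide",.04,.135),("narrow",.135,.23)):
        m=(P[...,2]>.115)&(P[...,2]<.23)&(P[...,0]>.48)&(P[...,0]<.62)&(P[...,1]>y0)&(P[...,1]<y1)
        q=P[m]
        if len(q)<20: print(n,nm,len(q)); continue
        _,_,V=np.linalg.svd(q-q.mean(0)); v=V[0]*np.sign(V[0][2]); print(n,nm,len(q),"zmax",np.percentile(q[:,2],98).round(3),"tilt",np.degrees(np.arccos(v[2])).round(1),q.mean(0).round(3))
    if n=="scene": save("fin.png",c["color"])
E
```

```text
scene wide 203 zmax 0.193 tilt 3.9 [0.566 0.083 0.158]
scene narrow 220 zmax 0.193 tilt 3.9 [0.554 0.187 0.159]
top wide 135 zmax 0.196 tilt 6.0 [0.552 0.082 0.177]
top narrow 181 zmax 0.196 tilt 8.3 [0.541 0.185 0.174]
```

View pics/fin.png

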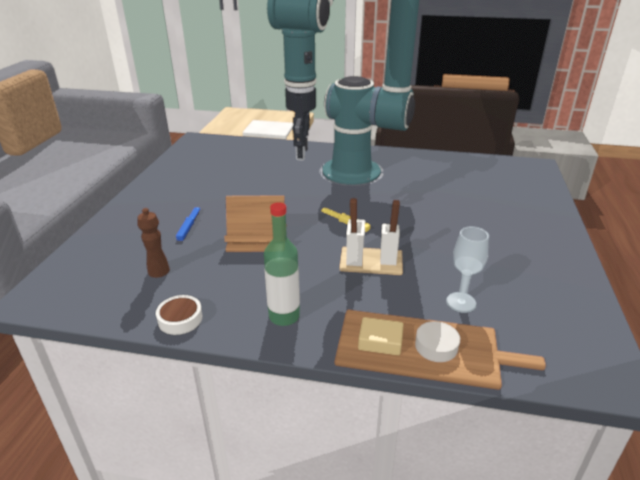

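Both knives stand in the sleeves at (353,215) and (393,215). Their ends are at 0.193 m, which means seated on the floor, and they tilt less than 9°. The bystanders have not moved, so I'll hand in.

```bash
python3 -c "
from workcell import bot; print(bot.finish_job())"
```

```text
the job is handed in; nothing more can be done
None
```

The job is handed in: the broad knife stands in the wide sleeve and the slim knife in the narrow one, both seated and under 9° from upright, with the bystanders where they stood; the hand-in call returned no verdict.

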